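# Make up a twin pack of tins under the banding head

## Task

Make up a twin pack at the banding station: first turn the station's clamp knob clockwise all the way, so that the jaw locks the tin standing there in its V stop, and then stand the other small tin of the same size squarely on top of it, rims flush all round. Set it down gently without dropping it, do not bump the banding head that hangs over the place, and leave the other goods on the bench where they are.

Things in the scene. Friction and masses are not known exactly. Their poses are not given: they have to be found in the camera images.
- station: Fixed banding station, grey base plate 12 mm thick (x -50 to 50 mm, y -57 to 197 mm). Origin under the lower tin's seat; x points away from the robot within 15 degrees, z up. V stop (two aluminium blocks, tops 38 mm above the bench) at -y of the seat; the jaw, as high, slides along y from the +y side. A steel post (radius 13 mm, 312 mm high) at x 100, y -100 mm carries the head.
- head: Fixed grey banding head over the far half of the seat. Origin straight above the seat's middle, 192 mm above the bench, level with its underside (a 4 mm pad hangs below). In the station's axes it takes x 12 to 87, y -28 to 28 mm, 85 mm high; an arm runs to the post at -y. A gripper pointing straight down on the seat would hit it: lean it back 20 to 50 degrees towards -x.
- seat (a point): Point on top of the base plate, 12 mm above the bench, where the middle of the lower tin's underside is when the clamp is locked. Axes as the station.
- clamp (a joint): Angle of the clamp knob, rad: starts at 0 to 0.25 and grows as it is turned clockwise seen from above, to 1.3 at the stop (locked). It drives the jaw 12 mm towards the V stop; it stays where it is left.
- clamp_grip (a point): On the clamp knob's axis at the height to grip it (77 mm above the bench; 145 mm along the station's +y from the seat). The knob is an upright black bar 42 mm long, 14 mm thick, 30 mm high, its top 7 mm above this point, on a disc 44 mm across; x lies along the bar and turns with it (along the station's x at joint value 0).
- base_tin: Plain steel tin with gold-lacquered ends, 56 mm across, 40 mm high, 110 g, standing loose in the station between V stop and jaw. Origin: middle of its underside.
- top_tin: The other small tin, just the same (56 mm across, 40 mm high, 110 g), standing on the bench in one of three places in front of or beside the station. Origin: middle of its underside.
- flat_tin: Bystander: wide flat tin, 86 mm across, 34 mm high, white sides. Origin: middle of its underside.
- tape_roll: Bystander: roll of clear tape lying flat, 96 mm across, 48 mm high, open in the middle. Origin: middle of its underside.
- tall_tin: Bystander: tall tin with paper label, 74 mm across, 108 mm high, at the robot's left. Origin: middle of its underside.
- bottle: Bystander: red bottle with white cap, 64 mm across, 200 mm high, far right. Origin: middle of its underside.
Mind the look-alikes: they are no part of the job. Leave any pink or turquoise look-alike of the top_tin alone.

How it is judged:
By the outcome, as a careful person would: the job done as asked, in the order asked, and still so for the second after the job is handed in, with the robot touching nothing.
It also fails if it takes over 58 s, if anything falls off the work surface, if the arm or the gripper's body presses on something with over 40 N, if the wrist force passes 120 N, or if a joint passes its speed limit or range.

## Robot

A 7-joint arm with a two-finger parallel gripper is mounted at the origin on the work surface. World frame = base frame: x ahead of the robot, y to its left, z up, the work surface at z = 0. Lengths are in m, angles in rad, forces in N, time in s.
With the tool pointing down it reaches from about 0.4 to 0.85 m from the base axis. Payload 10.4 kg.
Tool frame: the origin (TCP) lies at the very end of the fingers, on their centre line; the grasp point (between the pads) lies 19 mm behind it; x points along the fingers, z is the direction in which the jaws open and shut, and the axes are right-handed (so a half turn about x gives the same grasp; the last joint's range is limited). The gripper opens to 85 mm and grips with 20 to 120 N. Pads are 22 mm wide; open, the fingers measure 114 mm over their backs; the gripper's body (76 mm by 85 mm) begins 54 mm behind the grasp point. The pads swing forward as they close: fully open they stand 13 mm farther back than shut.
Start: joints at [-1.305, 0.332, -0.065, 1.46, 0.022, 1.35, -0.088], TCP at [0.178, 0.599, 0.231] pointing down, gripper open.
Joint ranges: [-2.6, 2.6], [-0.5, 2.12], [-1.47, 1.34], [0.16, 2.42], [-1.27, 4.41], [0.06, 2.06], [-2.6, 2.6]. Speed limits (rad/s): [2.22, 2.22, 2.79, 2.79, 3.14, 3.14, 3.14].

## Interface

Orientations are given as a unit quaternion [x, y, z, w].
In Python, from workcell import telemetry, viewer, manip, spot_in, mark_of gives the robot as it stands. The module is installed in compiled form; this text tells all that it offers.
- The arm moves only by the shell command python3 -m crank 'ROWS' [FORCE]. ROWS is JSON, a list of rows, each a list of 3 entries, a list of its own where there are three numbers: the closure, from 0 (fully open) to 1 (shut), then the shift along the world's x, y, z in cm, then the turn, a rotation vector about the world's x, y, z in rad. A call has 1 to 12 rows; each row shifts and turns the commanded pose from where the row before left it; what a row does not reach is not made up. A row lasts 1/12 s, in which the tool goes at most 41.7 mm and 7.16 degrees, less where a joint would pass 70% of its speed; a pose out of reach is approached as far as the arm can. A call with a gripper value outside its range is refused whole. The fingers move at their own pace and stop on an object; FORCE is the grip in N (left out, the last holds). Time passes only in rows, so rows that do not move let the fingers close. It gives the time, the measured TCP pose, the force and the opening at its end, in the units of the state.
- telemetry.get_obs(): the state, without advancing time (a new reading comes with each control period).
- viewer.camera(name): name is "scene" or "side" or "wrist"; returns a dict with "frame" (480x640x3 uint8, red, green, blue), "intrinsics" (3x3 intrinsics, pixels), "k1" (the pictures are not rectified: a ray, as slopes to the right and down, at radius r is drawn at 1 + k1 r^2 times it, then the intrinsics apply), "cam_to_world" (4x4, takes a point from camera to world coordinates). Camera axes: x right, y up, looking along -z (the intrinsics and any distortion apply to the point x, -y, -z); pixel columns grow to the right and rows downward; lengths in m; the calibration is good to about 2 mm. A picture is of the moment at which its call begins. There is no depth.
- manip.hand_in(): hands the job in, once; it reports no verdict.
Trained networks look in a picture, given as the dict that the camera call returned (one of the last four; its "shot" number tells which), for a name from the list of things; names that differ only in an ending like _2 or _b are one class to them, and where a whole thing is asked for, a point or a joint stands for the part that bears it (a point fixed in the world has none). Each returns a list of dicts, best first, with "conf" (0 to 1); they miss things now and then, are a little off and sometimes report something else, mostly with a low value. They report only what shows in the picture. A call takes as long as a camera call. They do not tell look-alikes from the thing itself.
- spot_in(thing, picture): "location" ([x, y, z] in m, in the coordinates of the camera as it stood for that picture, good to about 4 mm: the middle of the surface that is visible of it).
- mark_of(thing, picture): "location" ([x, y, z] in m, in the coordinates of the camera as it stood for that picture, good to about 4 mm: a listed point, or the origin of a listed thing).
The state is a dict: "clock": time; "joint_pos": joint angles; "joint_velocities": joint speeds; "tau": joint torques, N m; "position": TCP position; "ee_rot": TCP orientation; "ft_force": force on the tool from outside, world axes, zero at the start; "torque": the same for the moment, N m; "grip_width": opening from 0.0 (shut) to 1.0 (fully open).
Only numpy, scipy, OpenCV 4.12 (cv2) and the standard library are available. Lean on these libraries where they do the work, as an engineer would, in place of code of your own. Each camera call takes 0.05 s, during which the arm holds its last target. There are 200 camera calls.

## Working session

There is one attempt and no reset: what is moved stays moved. The work goes in short steps, Python scripts to look and compute and a shell command to move; the robot and the scene stay as the last step left them, time stands still between calls to the robot, and variables do not carry over. Pictures are saved under pics/ and viewed, about 8 in all and at most 12, crops included, and the job is handed in when it is done.

```bash
mkdir -p pics; cat > h.py <<'E'
import numpy as np, cv2
from workcell import telemetry, viewer, manip, spot_in, mark_of
from scipy.spatial.transform import Rotation as R
def shot(n,save=None):
    p=viewer.camera(n)
    if save: cv2.imwrite('pics/'+save,p['frame'][:,:,::-1])
    return p
def w(p,l): return (p['cam_to_world']@np.r_[l,1])[:3]
def pix(p,X):
    c=np.linalg.inv(p['cam_to_world'])@np.r_[X,1]; s=np.array([c[0],-c[1]])/-c[2]
    s=s*(1+p['k1']*(s@s)); K=p['intrinsics']; return np.array([K[0,0]*s[0]+K[0,2],K[1,1]*s[1]+K[1,2]])
def ray(p,u,v):
    K=p['intrinsics']; d=np.array([(u-K[0,2])/K[0,0],(v-K[1,2])/K[1,1]]); s=d.copy()
    for _ in range(20): s=d/(1+p['k1']*(s@s))
    T=p['cam_to_world']; return T[:3,3],T[:3,:3]@np.array([s[0],-s[1],-1])
def onz(p,u,v,z):
    o,d=ray(p,u,v); return o+d*(z-o[2])/d[2]
def rep(p,things,f=mark_of):
    for t in things:
        for q in f(t,p)[:4]:
            X=w(p,q['location']); print(t,np.round(q['conf'],2),np.round(X*1000),'px',np.round(pix(p,X)))
def tool():
    o=telemetry.get_obs(); return o,np.array(o['position']),R.from_quat(o['ee_rot'])
E
python3 - <<'E'
from h import *
o,P,r=tool(); print(o); print(r.as_matrix().round(3))
T=['station','head','seat','clamp_grip','base_tin','top_tin','flat_tin','tape_roll','tall_tin','bottle']
for n in ['scene','side']:
    p=shot(n,n+'0.png'); print(n,p['cam_to_world'].round(3).tolist()); rep(p,T)
    if n=='scene': a=p['frame']
    else: cv2.imwrite('pics/both.png',cv2.resize(np.vstack([a,p['frame']]),(400,600))[:,:,::-1])
E
```

```text
{'clock': 0.0, 'joint_pos': array([-1.30461764,  0.33285999, -0.06470551,  1.4609781 ,  0.02162063,
        1.34989698, -0.08851718]), 'joint_velocities': array([-0.00066293, -0.00056201, -0.0009205 ,  0.00110798,  0.00072685,
        0.00091201,  0.00057853]), 'tau': array([-1.88822819e-04, -6.25454378e+01,  4.89865593e-02, -3.91593647e+01,
        1.61269022e-02,  1.01030371e-02, -1.20746540e-05]), 'position': array([0.17788688, 0.59874289, 0.23050581]), 'ee_rot': array([-0.42318672,  0.56712851,  0.42252697,  0.56634725]), 'ft_force': array([-0.74870598, -0.26886021,  0.56458557]), 'torque': array([-0.01620438, -0.08166339,  0.05126412]), 'grip_width': 0.9987079008011301}
[[-0.    -0.959  0.285]
 [-0.001  0.285  0.959]
 [-1.    -0.    -0.001]]
scene [[0.092, -0.606, 0.79, 1.476], [0.996, 0.046, -0.08, -0.08], [0.013, 0.794, 0.608, 0.827], [0.0, 0.0, 0.0, 1.0]]
station 0.71 [637.  49.   2.] px [340. 290.]
head 0.86 [643.  51. 193.] px [344. 223.]
seat 0.61 [636.  53.  16.] px [342. 285.]
seat 0.24 [ 528. -367.    1.] px [157. 267.]
clamp_grip 0.78 [643. 196.  80.] px [410. 262.]
ba
[... 356 characters left out ...]
  -0.] px [465. 221.]
bottle 0.83 [ 714. -381.    3.] px [137. 326.]
side [[0.748, 0.448, -0.49, -0.027], [-0.664, 0.494, -0.561, -0.63], [-0.009, 0.745, 0.667, 0.916], [0.0, 0.0, 0.0, 1.0]]
station 0.78 [639.  49.  -1.] px [333. 263.]
head 0.66 [642.  52. 194.] px [334. 208.]
seat 0.59 [639.  48.   9.] px [334. 261.]
clamp_grip 0.45 [641. 194.  74.] px [300. 219.]
base_tin 0.58 [641.  59.  10.] px [331. 258.]
top_tin 0.96 [ 527. -370.   -5.] px [424. 382.]
top_tin 0.87 [ 452. -289.   -2.] px [375. 378.]
flat_tin 0.77 [ 612. -277.   -1.] px [416. 336.]
tape_roll 0.9 [ 535. -166.   -3.] px [362. 327.]
tall_tin 0.75 [402. 402.   2.] px [198. 239.]
bottle 0.65 [ 711. -390.    2.] px [478. 341.]
```

```bash
python3 - <<'E'
import cv2,numpy as np
a=cv2.imread('pics/scene0.png');b=cv2.imread('pics/side0.png')
c=cv2.resize(a[210:310,120:270],(600,400),interpolation=3); 
cv2.imwrite('pics/c1.png',c)
cv2.imwrite('pics/s2.png',np.hstack([cv2.resize(a[150:390,90:490],(400,240)),cv2.resize(b[150:450,150:550],(400,240))]))
cv2.imwrite('pics/v.png',np.vstack([a[150:390,90:490],b[120:440,150:550]]))
E
```

```text
(no output)
```

View pics/c1.png

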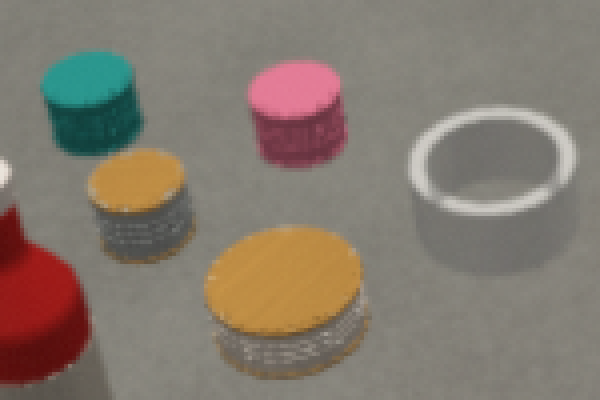

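View pics/v.png

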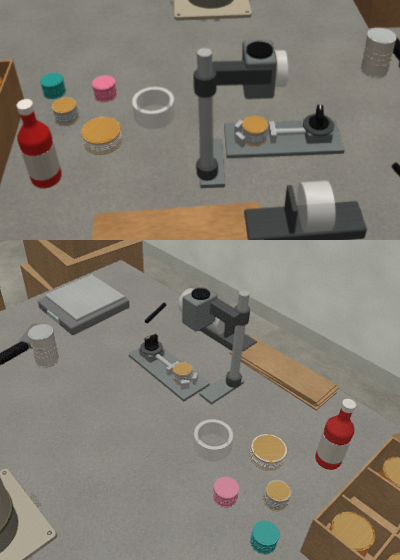

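The plain steel tin with the gold lid at scene px (156,268) is the top tin. Pink at (197,245) and turquoise at (146,243) are look-alikes, and the wide gold one at (190,290) is the flat tin. The knob is at scene px (410,262). I'll go to the knob first.

```bash
python3 -m crank '[[0,[2.9,-2.5,0],[0,0,0]],[0,[2.9,-2.5,0],[0,0,0]],[0,[2.9,-2.5,0],[0,0,0]],[0,[2.9,-2.5,0],[0,0,0]],[0,[2.9,-2.5,0],[0,0,0]],[0,[2.9,-2.5,0],[0,0,0]],[0,[2.9,-2.5,0],[0,0,0.02]],[0,[2.9,-2.5,0],[0,0,0.02]],[0,[2.9,-2.5,0],[0,0,0.02]],[0,[2.9,-2.5,0],[0,0,0.02]],[0,[2.9,-2.5,0],[0,0,0.02]],[0,[2.9,-2.5,0],[0,0,0.02]]]' 60
python3 -m crank '[[0,[2.9,-2.5,0],[0,0,0]],[0,[2.9,-2.5,0],[0,0,0]],[0,[2.9,-2.5,0],[0,0,0]],[0,[0,0,0],[0,0,0]],[0,[0,0,0],[0,0,0]]]'
python3 - <<'E'
from h import *
p=shot('wrist','w1.png'); rep(p,['clamp_grip','seat','base_tin','station','head','clamp'])
o,P,r=tool();print(P,r.as_matrix().round(3), o['joint_pos'])
T=np.linalg.inv(r.as_matrix())
print('cam in tool',(T@(p['cam_to_world'][:3,3]-P)).round(3)); print(p['cam_to_world'].round(3),p['intrinsics'],p['k1'])
E
```

```text
clock: 2.1
position: [0.5272, 0.2977, 0.2316]
ee_rot: [-0.456, 0.54, 0.456, 0.54]
ft_force: [0.3, 1.0, -0.2]
grip_width: 1.0
clock: 2.52
position: [0.6145, 0.2213, 0.2309]
ee_rot: [-0.455, 0.542, 0.454, 0.541]
ft_force: [-0.6, 1.9, -0.2]
grip_width: 0.999
clamp_grip 0.78 [641. 195.  75.] px [293. 252.]
base_tin 0.57 [638.  57.  14.] px [175. 250.]Traceback (most recent call last):
  File "<stdin>", line 2, in <module>
  File "h.py", line 20, in rep
    for q in f(t,p)[:4]:
             ~^^^^^
ValueError: it knows: base_tin, bottle, clamp_grip, flat_tin, head, seat, station, tall_tin, tape_roll, top_tin
```

View pics/w1.png

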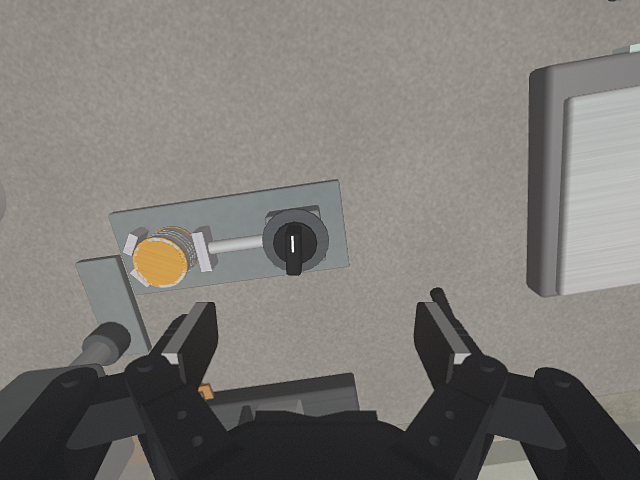

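```bash
python3 - <<'E'
from h import *
p=shot('wrist')
o,P,r=tool();print(P,r.as_matrix().round(3).tolist(), o['joint_pos'].round(2))
print('cam in tool',(r.inv().apply(p['cam_to_world'][:3,3]-P)).round(3))
C=[onz(p,*c,.012)*1000 for c in [(110,213),(338,181),(349,266)]]
for c in C: print(c.round(1))
print(np.linalg.norm(C[0]-C[1]),np.linalg.norm(C[2]-C[1]))
d=C[1]-C[0]; y=np.degrees(np.arctan2(-d[0],d[1])); d2=C[2]-C[1]; print('yaw',y,np.degrees(np.arctan2(d2[1],d2[0])))
ya=np.radians(y); ex=np.array([np.cos(ya),np.sin(ya)]);ey=np.array([-np.sin(ya),np.cos(ya)])
s=C[1][:2]+50*ex-197*ey; print('seat',s,'knob',s+145*ey)
rep(p,['clamp_grip','base_tin'])
a=onz(p,292,237,.084);b=onz(p,293,252,.084);print('bar',a,b,np.degrees(np.arctan2(*(b-a)[1::-1])))
cv2.imwrite('pics/k.png',cv2.resize(p['frame'][190:290,245:345],(600,600),interpolation=3)[:,:,::-1])
E
```

```text
[0.61237999 0.22517187 0.23151155] [[-0.0, -0.986, 0.166], [0.0, 0.166, 0.986], [-1.0, 0.0, 0.0]] [-0.61  0.39  0.25  1.39 -0.1   1.37  1.05]
cam in tool [-0.142  0.08  -0.   ]
[584.3   2.6  12. ]
[591.4 252.6  12. ]
[689.2 250.8  12. ]
250.07938645093074 97.80142881392291
yaw -1.628057326053882 -1.0292068996562471
seat [635.78988462  54.21985722] knob [639.90949951 199.16132394]
clamp_grip 0.69 [643. 192.  77.] px [286. 258.]
base_tin 0.95 [639.  58.  15.] px [172. 253.]
bar [0.62217725 0.20219408 0.084     ] [0.63628008 0.2004287  0.084     ] -7.13512515740073
```

View pics/k.png

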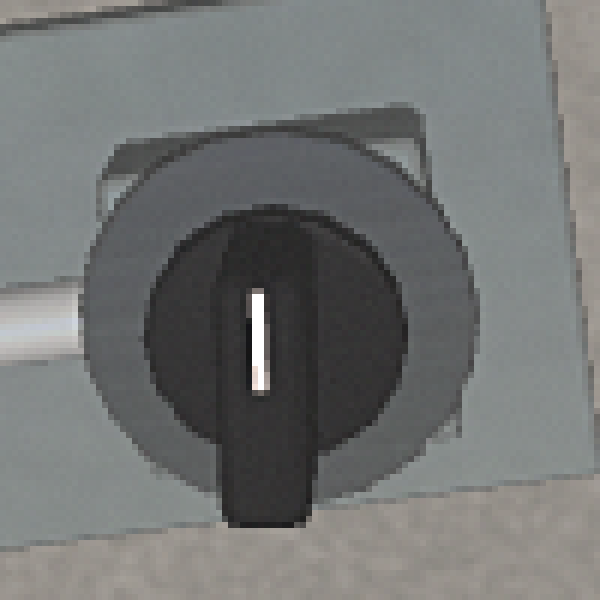

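```bash
python3 - <<'E'
from h import *
p=shot('wrist','w2.png')
a=onz(p,287.8,238.3,.084);b=onz(p,288.7,255.8,.084);print('mark',a,b,np.degrees(np.arctan2(*(b-a)[1::-1])))
e=onz(p,290,277.5,.084);print('bar end',e)
# disc: outer ellipse, left 85,right 478, top 130 crop
f=p['frame'].copy(); g=cv2.cvtColor(f,cv2.COLOR_RGB2HSV)
# plate mask: color near plate
c=f[205,200].astype(int);print(c,f[120,200])
m=(np.abs(f[:,:,2].astype(int)-f[:,:,0]-(c[2]-c[0]))<8).astype(np.uint8)
m[:, :90]=0;m[:,370:]=0;m[:160]=0;m[310:]=0
m=cv2.morphologyEx(m,cv2.MORPH_OPEN,np.ones((3,3)))
n,l,s,_=cv2.connectedComponentsWithStats(m);i=1+s[1:,4].argmax();print(s[i])
# top edge & right edge fits
xs=np.arange(130,320,5);t=[np.argmax(l[:,x]==i) for x in xs];k=np.polyfit(xs,t,1);res=np.abs(np.polyval(k,xs)-t);ok=res<3;k=np.polyfit(xs[ok],np.array(t)[ok],1)
ys=np.arange(200,260,4);q=[639-np.argmax((l[v]==i)[::-1]) for v in ys];kr=np.polyfit(ys,q,1)
xb=np.arange(300,340,4);bt=[479-np.argmax((l[:,x]==i)[::-1]) for x in xb];kb=np.polyfit(xb,bt,1)
print(k,kr,kb)
def inter(k,kr):
    x=(kr[0]*k[1]+kr[1])/(1-kr[0]*k[0]);return x,np.polyval(k,x)
c1=inter(k,kr);c2=inter(kb,kr);print(c1,c2)
W=lambda c:onz(p,*c,.012)*1000
A,B,D=W(c1),W(c2),W((130,np.polyval(k,130)));print(A,B,D)
d=A-D;ya=np.arctan2(-d[0],d[1]);print('yaw',np.degrees(ya),'len',np.linalg.norm(A-B))
ex=np.array([np.cos(ya),np.sin(ya)]);ey=np.array([-np.sin(ya),np.cos(ya)])
for M,sx in((A,50),(B,-50)): st=M[:2]+sx*ex-197*ey;print('seat',st,'knob',st+145*ey)
E
```

```text
mark [0.62309191 0.19757277 0.084     ] [0.63957466 0.19518474 0.084     ] -8.243695236964177
bar end [0.66083731 0.19227287 0.084     ]
[132 140 140] [150 143 137]
[  106   183   239   108 12066]
[-1.38592844e-01  2.29652697e+02] [1.25000000e-01 3.11233333e+02] [-6.96969697e-02  2.92563636e+02]
(np.float64(334.15105240844395), np.float64(183.3417526008825)) (np.float64(344.7998497934661), np.float64(268.5321316810615))
[593.57449622 247.48904376  12.        ] [691.89147314 244.84374292  12.        ] [586.71332289  24.06828015  12.        ]
yaw -1.7589804892282475 len 98.35255750216616
seat [637.50398559  49.04711279] knob [641.95478652 193.97878763]
seat [635.86808331  49.47132984] knob [640.31888424 194.40300468]
```

```bash
python3 -m crank '[[0,[1.45,-1.55,0],[0,0,0.02]],[0,[1.45,-1.55,0],[0,0,0]],[0,[0,0,-3],[0,0,0]],[0,[0,0,-3],[0,0,0]],[0,[0,0,-3],[0,0,0]],[0,[0,0,0],[0,0,0]],[0,[0,0,0],[0,0,0]],[0,[0,0,0],[0,0,0]]]'; python3 - <<'E'
from h import *
o,P,r=tool();print(P,r.apply([0,0,1]),o['joint_pos'].round(2))
p=shot('wrist','w3.png')
E
```

```text
clock: 3.68
position: [0.6428, 0.1935, 0.1435]
ee_rot: [-0.462, 0.535, 0.461, 0.536]
ft_force: [1.1, -0.3, -0.1]
grip_width: 1.006
[0.64284056 0.19349632 0.14346731] [0.14806532 0.98897696 0.00111406] [-0.54  0.49  0.25  1.45 -0.12  1.21  1.15]
```

View pics/w3.png

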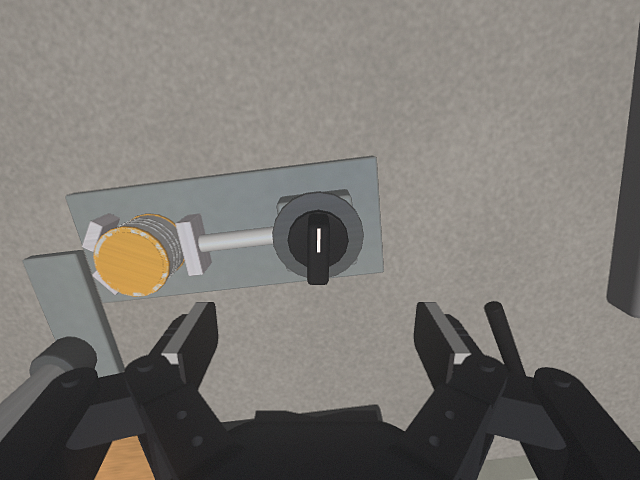

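```bash
python3 -m crank '[[0,[0,0,-3],[0,0,0]],[0,[0,0,-3],[0,0,0]],[0,[-0.1,0,-2.1],[0,0,0]],[0,[0,0,0],[0,0,0]],[0,[0,0,0],[0,0,0]],[1,[0,0,0],[0,0,0]],[1,[0,0,0],[0,0,0]],[1,[0,0,0],[0,0,0]],[1,[0,0,0],[0,0,0]],[1,[0,0,0],[0,0,0]],[1,[0,0,0],[0,0,0]],[1,[0,0,0],[0,0,0]]]' 60; python3 -m crank '[[1,[0,0,0],[0,0,0]],[1,[0,0,0],[0,0,0]]]'
```

```text
clock: 4.73
position: [0.6414, 0.1951, 0.0613]
ee_rot: [-0.461, 0.535, 0.462, 0.536]
ft_force: [0.9, 3.8, 3.3]
grip_width: 0.149
clock: 4.9
position: [0.6414, 0.195, 0.0613]
ee_rot: [-0.462, 0.535, 0.462, 0.536]
ft_force: [0.2, 5.4, 4.1]
grip_width: 0.146
```

```bash
python3 -m crank '[[1,[0,0,0],[0,0,-0.1]],[1,[0,0,0],[0,0,-0.1]],[1,[0,0,0],[0,0,-0.1]],[1,[0,0,0],[0,0,-0.1]],[1,[0,0,0],[0,0,-0.1]],[1,[0,0,0],[0,0,-0.1]],[1,[0,0,0],[0,0,-0.1]],[1,[0,0,0],[0,0,-0.1]],[1,[0,0,0],[0,0,-0.1]],[1,[0,0,0],[0,0,-0.1]],[1,[0,0,0],[0,0,-0.1]],[1,[0,0,0],[0,0,0]]]';  python3 -c "
from h import *
o,P,r=tool();print(P,np.degrees(np.arctan2(*r.apply([0,0,1])[1::-1])),o['torque'],o['ft_force'],o['joint_pos'])"
python3 -m crank '[[1,[0,0,0],[0,0,-0.05]],[1,[0,0,0],[0,0,-0.05]],[1,[0,0,0],[0,0,0]],[1,[0,0,0],[0,0,0]]]';  python3 -c "
from h import *
o,P,r=tool();print(P,np.degrees(np.arctan2(*r.apply([0,0,1])[1::-1])),o['torque'],o['ft_force'])"
```

```text
clock: 5.9
position: [0.6417, 0.1957, 0.0613]
ee_rot: [-0.111, 0.697, 0.113, 0.699]
ft_force: [2.4, 6.7, 2.2]
grip_width: 0.15
[0.64174459 0.19572355 0.06129691] 18.187257255704385 [ 1.40471363 -0.37417432  0.02155922] [2.36472153 6.6504086  2.23282828] [-0.6944732   0.59703919  0.46004654  1.53129926 -0.28964539  1.07784211
  0.15115689]
clock: 6.23
position: [0.6418, 0.1958, 0.0613]
ee_rot: [-0.078, 0.702, 0.08, 0.704]
ft_force: [2.5, 6.6, 2.1]
grip_width: 0.145
[0.64175173 0.19578614 0.06127089] 12.884143322522721 [ 1.35642524 -0.40015774  0.70500858] [2.48576599 6.63674804 2.13620436]
```

```bash
python3 -m crank '[[1,[0,0,0],[0,0,-0.04]],[1,[0,0,0],[0,0,-0.04]],[1,[0,0,0],[0,0,0]],[1,[0,0,0],[0,0,0]]]';  python3 -c "
from h import *
o,P,r=tool();print(P,np.degrees(np.arctan2(*r.apply([0,0,1])[1::-1])),o['torque'],o['ft_force'])"
```

```text
clock: 6.57
position: [0.6418, 0.1959, 0.0614]
ee_rot: [-0.052, 0.704, 0.053, 0.706]
ft_force: [2.8, 4.7, 2.9]
grip_width: 0.152
[0.64182568 0.19586876 0.06142472] 8.467096694311019 [ 1.21395551 -0.42391503  2.44693048] [2.77562478 4.72916603 2.93809399]
```

```bash
python3 -m crank '[[1,[0,0,0],[0,0,0.06]],[0,[0,0,0],[0,0,0]],[0,[0,0,0],[0,0,0]],[0,[0,0,0],[0,0,0]],[0,[0,0,0],[0,0,0]],[0,[0,0,3],[0,0,0]],[0,[0,0,3.5],[0,0,0.1]],[0,[0,0,3.5],[0,0,0.1]],[0,[-1,0,3.5],[0,0,0.1]],[0,[-1,0,3.5],[0,0,0.1]],[0,[-1,0,2],[0,0,0.1]],[0,[-1,0,0],[0,0,0.1]]]'; python3 -m crank '[[0,[-1,0,0],[0,0,0.1]],[0,[-1,0,0],[0,0,0.1]],[0,[0,0,0],[0,0,0.1]],[0,[0,0,0],[0,0,0.1]],[0,[0,0,0],[0,0,0]],[0,[0,0,0],[0,0,0]],[0,[0,0,0],[0,0,0]]]' 40
python3 - <<'E'
from h import *
o,P,r=tool();print(P,np.degrees(np.arctan2(*r.apply([0,0,1])[1::-1])),o['joint_pos'].round(2))
p=shot('wrist','w4.png'); rep(p,['base_tin','seat','clamp_grip'])
cv2.imwrite('pics/w4c.png',cv2.resize(p['frame'][160:340,100:400],None,fx=2.5,fy=2.5)[:,:,::-1])
E
```

```text
clock: 7.57
position: [0.6025, 0.1929, 0.2558]
ee_rot: [-0.277, 0.648, 0.277, 0.653]
ft_force: [0.3, -0.0, 0.6]
grip_width: 0.997
clock: 8.15
position: [0.581, 0.1928, 0.2502]
ee_rot: [-0.399, 0.584, 0.399, 0.584]
ft_force: [-0.1, 0.2, -0.0]
grip_width: 1.003
[0.5810283  0.19284287 0.25016681] 68.63520719026577 [-0.69  0.3   0.37  1.49 -0.11  1.37  0.89]
base_tin 0.93 [639.  53.  16.] px [226. 287.]
base_tin 0.71 [ 534. -163.    1.] px [ 37. 267.]
clamp_grip 0.85 [642. 196.  76.] px [341. 268.]
```

View pics/w4.png

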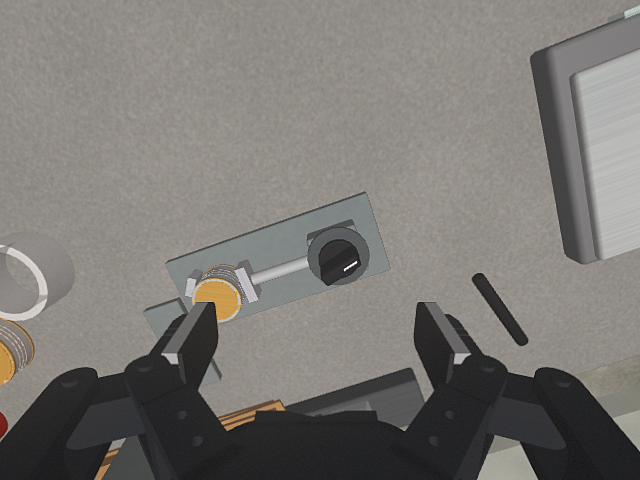

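```bash
python3 -m crank '[[0,[-3.5,-2,0],[0,0,0.05]],[0,[-3.5,-2,0],[0,0,0.05]],[0,[-3.5,-2,0],[0,0,0.05]],[0,[-3.5,-2,0],[0,0,0]],[0,[0,-3.9,0],[0,0,0]],[0,[0,-3.9,0],[0,0,0]],[0,[0,-3.9,0],[0,0,0]],[0,[0,-3.9,0],[0,0,0]],[0,[0,-3.9,0],[0,0,0]],[0,[0,-3.9,0],[0,0,0]],[0,[0,-3.9,0],[0,0,0]],[0,[0,-3.9,0],[0,0,0]]]'; python3 -m crank '[[0,[0.5,-3.9,0],[0,0,0]],[0,[0.5,-3.9,0],[0,0,0]],[0,[1,-3.9,0],[0,0,0]],[0,[1,-3.9,0],[0,0,0]],[0,[0,0,0],[0,0,0]],[0,[0,0,0],[0,0,0]],[0,[0,0,0],[0,0,0]]]'
python3 - <<'E'
from h import *
o,P,r=tool();print(P,r.as_matrix().round(3).tolist(),o['joint_pos'].round(2))
p=shot('wrist','w5.png'); rep(p,['top_tin','flat_tin'])
E
```

```text
clock: 9.35
position: [0.4406, -0.2009, 0.2507]
ee_rot: [-0.442, 0.551, 0.442, 0.552]
ft_force: [1.1, 0.5, -0.4]
grip_width: 1.0
clock: 9.93
position: [0.4709, -0.3547, 0.2501]
ee_rot: [-0.442, 0.552, 0.442, 0.552]
ft_force: [-0.6, 0.1, 0.7]
grip_width: 1.003
[ 0.4708757  -0.35466553  0.25005661] [[-0.001, -0.976, 0.218], [0.0, 0.218, 0.976], [-1.0, 0.001, 0.0]] [-0.15  0.32  0.9   1.57 -0.26  1.37  2.13]
top_tin 0.89 [ 434. -416.    0.] px [257. 180.]
top_tin 0.75 [ 451. -287.    1.] px [371. 169.]
top_tin 0.73 [ 530. -370.   -1.] px [315. 248.]
flat_tin 0.93 [ 611. -278.   -2.] px [399. 291.]
```

View pics/w5.png

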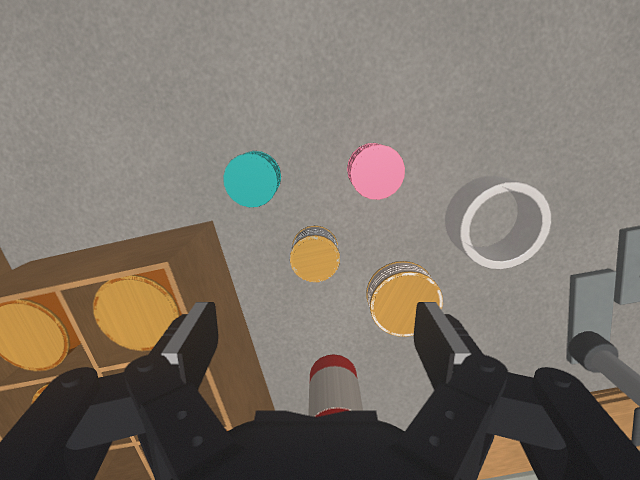

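```bash
python3 -m crank '[[0,[0,0,0],[-0.0225,-0.0975,0]],[0,[0,0,0],[-0.0225,-0.0975,0]],[0,[0,0,0],[-0.0225,-0.0975,0]],[0,[0,0,0],[-0.0225,-0.0975,0]],[0,[0,0,0],[-0.0225,-0.0975,0]],[0,[0,0,0],[-0.0225,-0.0975,0]],[0,[0,0,0],[0,0,0]],[0,[0,0,0],[0,0,0]]]'
cat >> h.py <<'E'
def circ(p,u,v,z,lo=(10,90,90),hi=(28,255,255),win=60):
    """gold lid near (u,v): undistort outline to plane z, fit circle"""
    m=cv2.inRange(cv2.cvtColor(p['frame'],cv2.COLOR_RGB2HSV),lo,hi)
    mm=np.zeros_like(m);mm[int(v)-win:int(v)+win,int(u)-win:int(u)+win]=m[int(v)-win:int(v)+win,int(u)-win:int(u)+win]
    mm=cv2.morphologyEx(mm,cv2.MORPH_OPEN,np.ones((3,3)))
    cs,_=cv2.findContours(mm,0,1);c=max(cs,key=cv2.contourArea)[:,0]
    c=cv2.convexHull(c.astype(np.int32))[:,0]
    q=np.array([onz(p,a,b,z)[:2] for a,b in c]);(x,y),r=cv2.minEnclosingCircle(q.astype(np.float32))
    A=np.c_[2*q,np.ones(len(q))];s=np.linalg.lstsq(A,(q**2).sum(1),rcond=None)[0]
    print('circ lsq',s[:2].round(4),'r',np.sqrt(s[2]+s[:2]@s[:2]).round(4),'minenc',np.round([x,y,r],4));return s[:2]
E
python3 - <<'E'
from h import *
o,P,r=tool();print(P,r.as_matrix().round(3).tolist(),o['joint_pos'].round(2))
p=shot('wrist','w6.png'); q=pix(p,[.529,-.369,.04]);print(q)
circ(p,*q,.04); rep(p,['top_tin'])
for n in ['side','scene']:
    s=shot(n);q=pix(s,[.529,-.369,.04]);circ(s,*q,.04,win=14)
E
```

```text
clock: 10.75
position: [0.4707, -0.3532, 0.2508]
ee_rot: [-0.586, 0.396, 0.259, 0.658]
ft_force: [0.1, 0.1, 0.3]
grip_width: 0.999
[ 0.47070238 -0.35322452  0.25082129] [[0.552, -0.805, 0.217], [-0.123, 0.178, 0.976], [-0.825, -0.566, -0.001]] [-0.25 -0.25  0.88  2.06 -0.09  0.7   2.08]
[313.36693237 137.46338664]
circ lsq [ 0.5273 -0.3681] r 0.0272 minenc [ 0.5275 -0.3686  0.0281]
top_tin 0.76 [ 451. -284.    1.] px [391.  15.]
top_tin 0.68 [ 430. -412.    0.] px [239.  23.]
top_tin 0.57 [ 530. -370.    1.] px [313. 116.]
circ lsq [ 0.5287 -0.3701] r 0.0257 minenc [ 0.5289 -0.3714  0.0274]
circ lsq [ 0.53   -0.3666] r 0.0277 minenc [ 0.5298 -0.3657  0.0293]
```

```bash
python3 -m crank '[[0,[0.31,-0.14,-3.9],[0,0,0]],[0,[0.31,-0.14,-3.9],[0,0,0]],[0,[0.31,-0.14,-3.9],[0,0,0]],[0,[0.31,-0.14,-3.9],[0,0,0]],[0,[0,0,0],[0,0,0]],[0,[1.4,-0.3,-2.1],[0,0,0]],[0,[1.4,-0.3,-2.1],[0,0,0]],[0,[0,0,0],[0,0,0]],[0,[0,0,0],[0,0,0]]]'; python3 - <<'E'
from h import *
o,P,r=tool();print(P,r.as_matrix().round(3).tolist(),o['joint_pos'].round(2)); print('go cm',(np.array([.5385,-.3708,.0123])-P)*100)
p=shot('wrist','w7.png')
E
```

```text
clock: 11.7
position: [0.4968, -0.3652, 0.14]
ee_rot: [-0.596, 0.401, 0.254, 0.648]
ft_force: [-1.3, -0.4, 0.2]
grip_width: 1.001
[ 0.49681156 -0.36522442  0.1399676 ] [[0.55, -0.807, 0.216], [-0.148, 0.16, 0.976], [-0.822, -0.569, -0.032]] [ 0.05  0.08  0.67  2.13 -0.68  0.48  2.6 ]
go cm [  4.16884363  -0.55755813 -12.76675975]
```

View pics/w7.png

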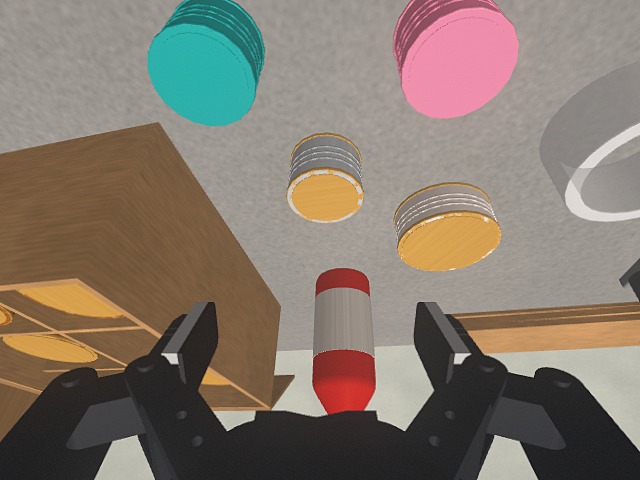

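```bash
python3 -m crank '[[0,[0,0,2],[0,0,-0.115]],[0,[0,0.5,2],[0,0,-0.115]],[0,[0,0.5,2],[0,0,-0.115]],[0,[0,0.5,0],[0,0,-0.115]],[0,[0.5,0.5,0],[0,0,-0.115]],[0,[0.5,0.5,0],[0,0,-0.115]],[0,[0.5,0.5,0],[0,0,-0.115]],[0,[0.5,0.5,0],[0,0,-0.115]],[0,[0.5,0.5,0],[0,0,-0.115]],[0,[0.5,0.5,0],[0,0,-0.115]],[0,[0,0,0],[0,0,-0.115]],[0,[0,0,0],[0,0,0]]]'
cat >> h.py <<'E'
def goal(d,G,back=0,lean=0.6):
    """rotvec (world) and shift in cm from the measured pose to lean pose, d deg, grasp point G"""
    o,P,r=tool(); d=np.radians(d); h=np.array([np.cos(d),np.sin(d),0])
    x=np.sin(lean)*h+np.r_[0,0,-np.cos(lean)]; z=np.array([-np.sin(d),np.cos(d),0]); y=np.cross(z,x)
    t=np.array(G)+x*(.019-back); rv=(R.from_matrix(np.c_[x,y,z])*r.inv()).as_rotvec()
    print('P',P.round(4),'shift cm',((t-P)*100).round(2),'rv',rv.round(3),'x',x.round(3),'j',o['joint_pos'].round(2),'w',round(o['grip_width'],3),'F',o['ft_force'].round(1))
E
python3 -c "
from h import *
goal(-88,[.528,-.3685,.028],.1)"
```

```text
clock: 12.75
position: [0.512, -0.3314, 0.1587]
ee_rot: [-0.401, 0.591, 0.024, 0.699]
ft_force: [0.2, 0.4, 0.2]
grip_width: 1.0
P [ 0.512  -0.3314  0.1587] shift cm [ 1.44  0.86 -6.38] rv [-0.029 -0.033 -0.595] x [ 0.02  -0.564 -0.825] j [-0.14  0.05  0.47  2.08  0.55  0.63  0.57] w 1.0 F [0.2 0.4 0.2]
```

```bash
python3 -m crank '[[0,[0.1,0.1,0],[0,0,-0.06]],[0,[0.1,0.1,0],[0,0,-0.06]],[0,[0.2,0.1,0],[0,0,-0.06]],[0,[0.2,0.1,0],[0,0,-0.06]],[0,[0.2,0.1,0],[0,0,-0.06]],[0,[0.2,0.1,0],[0,0,-0.06]],[0,[0.2,0.1,0],[0,0,-0.06]],[0,[0.2,0.1,0],[0,0,-0.06]],[0,[0.1,0,0],[-0.015,-0.015,-0.06]],[0,[0,0,0],[-0.015,-0.015,-0.06]],[0,[0,0,0],[0,0,0]],[0,[0,0,0],[0,0,0]]]'
python3 -c "
from h import *
goal(-88,[.528,-.3685,.028],.1)"
```

```text
clock: 13.75
position: [0.5247, -0.3251, 0.1576]
ee_rot: [-0.219, 0.672, -0.193, 0.681]
ft_force: [-0.2, 0.6, -0.3]
grip_width: 1.005
P [ 0.5247 -0.3251  0.1576] shift cm [ 0.17  0.23 -6.27] rv [-0.009  0.002 -0.004] x [ 0.02  -0.564 -0.825] j [-0.25  0.26  0.48  1.88  0.56  0.95 -0.07] w 1.005 F [-0.2  0.6 -0.3]
```

```bash
python3 -m crank '[[0,[0.05,0.1,-2.1],[0,0,0]],[0,[0.05,0.1,-2.1],[0,0,0]],[0,[0.05,0,-2.1],[0,0,0]],[0,[0,0,0],[0,0,0]],[0,[0,0,0],[0,0,0]]]'
python3 -c "
from h import *
goal(-88,[.528,-.3685,.028])
p=shot('wrist','w8.png');q=pix(p,[.528,-.3685,.04]);print(q);circ(p,*q,.04)"
```

```text
clock: 14.17
position: [0.5253, -0.3234, 0.0941]
ee_rot: [-0.218, 0.672, -0.194, 0.68]
ft_force: [-0.1, 0.0, 0.8]
grip_width: 1.002
P [ 0.5253 -0.3234  0.0941] shift cm [ 0.31 -5.58 -8.18] rv [-0.009  0.001 -0.001] x [ 0.02  -0.564 -0.825] j [-0.24  0.36  0.47  1.92  0.57  0.83 -0.15] w 1.002 F [-0.1  0.   0.8]
[318.15226346 262.45121856]
circ lsq [ 0.5297 -0.4478] r 0.0541 minenc [ 0.5306 -0.4412  0.056 ]
```

```bash
python3 -m crank '[[0,[0.1,-1.4,-2.05],[0,0,0]],[0,[0.1,-1.4,-2.05],[0,0,0]],[0,[0.1,-1.4,-2.05],[0,0,0]],[0,[0,-1.4,-2.05],[0,0,0]],[0,[0,0,0],[0,0,0]],[0,[0,0,0],[0,0,0]]]' 40
python3 -c "
from h import *
goal(-88,[.528,-.3685,.028])
p=shot('wrist','w9.png')"
```

```text
clock: 14.72
position: [0.5288, -0.3798, 0.0129]
ee_rot: [-0.217, 0.672, -0.195, 0.681]
ft_force: [0.6, 1.0, 1.1]
grip_width: 0.997
P [ 0.5288 -0.3798  0.0129] shift cm [-0.04  0.06 -0.05] rv [-0.008  0.003  0.002] x [ 0.02  -0.564 -0.825] j [-0.13  0.55  0.48  1.9   0.56  0.64 -0.15] w 0.997 F [0.6 1.  1.1]
```

View pics/w9.png

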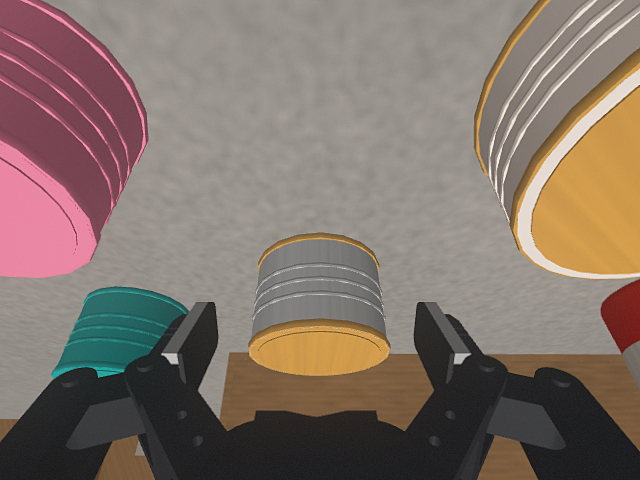

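The plain tin sits between the pads at px (318,310), and the turquoise, pink and flat tins are all clear of the gripper. Closing now.

```bash
python3 -m crank '[[1,[0,0,0],[0,0,0]],[1,[0,0,0],[0,0,0]],[1,[0,0,0],[0,0,0]],[1,[0,0,0],[0,0,0]],[1,[0,0,0],[0,0,0]],[1,[0,0,0],[0,0,0]],[1,[0,0,0],[0,0,0]],[1,[0,0,0],[0,0,0]]]' 40
python3 -c "
from h import *
goal(-88,[.528,-.3685,.028])"
```

```text
clock: 15.43
position: [0.5304, -0.3782, 0.0133]
ee_rot: [-0.217, 0.671, -0.195, 0.682]
ft_force: [-2.0, 4.8, 8.5]
grip_width: 0.642
P [ 0.5304 -0.3782  0.0133] shift cm [-0.2 -0.1 -0.1] rv [-0.008  0.005 -0.   ] x [ 0.02  -0.564 -0.825] j [-0.14  0.54  0.48  1.9   0.56  0.63 -0.15] w 0.642 F [-2.   4.8  8.5]
```

```bash
python3 -m crank '[[1,[0,0,0.5],[0,0,0]],[1,[0,0,1.5],[0,0,0]],[1,[0,0,3],[0,0,0]],[1,[0,0,3],[0,0,0]],[1,[0,0,3],[0,0,0]],[1,[0,0,3],[0,0,0]],[1,[-0.5,2.5,2],[0,0,0.08]],[1,[-0.5,2.5,2],[0,0,0.08]],[1,[-0.5,2.5,0],[0,0,0.08]],[1,[-0.5,2.5,0],[0,0,0.08]],[1,[-0.5,2.5,0],[0,0,0.08]],[1,[-0.5,2.5,0],[0,0,0.08]]]'; python3 -m crank '[[1,[-0.5,2.5,0],[0,0,0.08]],[1,[-0.5,2.5,0],[0,0,0.08]],[1,[-0.5,2.5,0],[0,0,0.08]],[1,[-0.5,2.5,0],[0,0,0.08]],[1,[-0.5,2.5,0],[0,0,0.08]],[1,[-0.5,2.5,0],[0,0,0.08]],[1,[-0.5,2.5,0],[0,0,0.08]],[1,[-0.5,2.5,0],[0,0,0.08]],[1,[0,0,0],[0,0,0]]]'
python3 -c "
from h import *
goal(-1.7,[.637,.0495,.1],.15)"
```

```text
clock: 16.43
position: [0.4985, -0.2274, 0.1924]
ee_rot: [-0.372, 0.6, -0.026, 0.708]
ft_force: [0.5, 0.2, -0.9]
grip_width: 0.644
clock: 17.18
position: [0.4582, -0.0259, 0.1923]
ee_rot: [-0.542, 0.451, 0.199, 0.68]
ft_force: [0.5, -0.6, 0.1]
grip_width: 0.641
P [ 0.4582 -0.0259  0.1923] shift cm [10.49  7.76  1.59] rv [-0.006 -0.007  0.379] x [ 0.564 -0.017 -0.825] j [-0.52 -0.4   0.16  2.37  0.65  0.82  0.43] w 0.641 F [ 0.5 -0.6  0.1]
```

```bash
python3 -m crank '[[1,[0.6,1.2,-1],[0,0,0.065]],[1,[0.6,1.2,-1],[0,0,0.065]],[1,[0.6,1.2,-1],[0,0,0.065]],[1,[0.7,1.2,-1],[0,0,0.065]],[1,[0.7,1.2,-1],[0,0,0.065]],[1,[0.7,1.2,-1],[0,0,0.055]],[1,[0,0,-1],[0,0,0]],[1,[0,0,-1],[0,0,0]],[1,[0,0,0],[0,0,0]],[1,[0,0,0],[0,0,0]]]'
python3 - <<'E'
from h import *
goal(-1.7,[.637,.0495,.1],.1)
o,P,r=tool()
p=shot('wrist','w10.png')
q=pix(p,[.637,.0495,.052]);print('base lid px',q)
G=P-.019*r.apply([1,0,0]); print('G',G,pix(p,G+[0,0,.012]))
for n in ['side','scene']:
    s=shot(n,n+'10.png');print(n,pix(s,[.637,.0495,.052]),pix(s,G+[0,0,.012]))
E
```

```text
clock: 18.02
position: [0.4981, 0.0414, 0.1149]
ee_rot: [-0.617, 0.345, 0.32, 0.631]
ft_force: [0.1, -0.8, -0.7]
grip_width: 0.639
P [0.4981 0.0414 0.1149] shift cm [9.32 0.94 5.19] rv [-0.002 -0.008  0.01 ] x [ 0.564 -0.017 -0.825] j [-0.43 -0.19  0.12  2.42  0.56  0.41  0.76] w 0.639 F [ 0.1 -0.8 -0.7]
base lid px [330.92045401 313.19708147]
G [0.48753431 0.04181467 0.13068674] [316.27526163 357.91391399]
side [332.83251894 249.53907608] [292.09936384 251.26557977]
scene [340.59508661 273.71831702] [330.65713226 199.58730791]
```

View pics/w10.png

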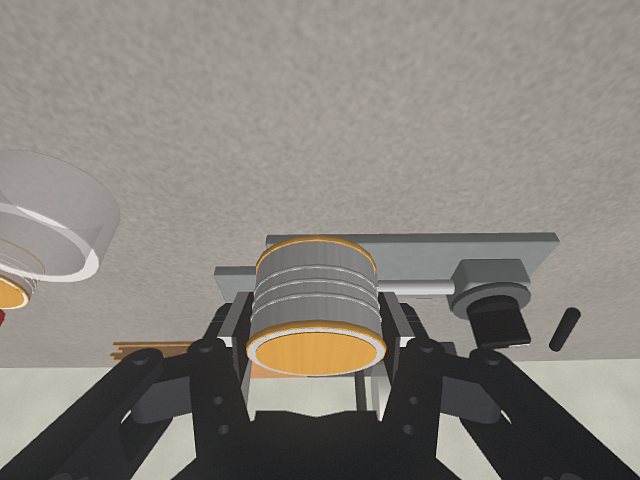

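```bash
python3 - <<'E'
from h import *
o,P,r=tool(); p=shot('wrist')
zt=P[2]-.0133+.04
Tt=np.eye(4);Tt[:3,:3]=r.as_matrix();Tt[:3,3]=P
X=np.linalg.inv(Tt)@p['cam_to_world']; print(X.round(3).tolist())
print('held wrist'); h=circ(p,316,352,zt,win=75)
print('rel TCP',h-P[:2])
T4=np.eye(4);T4[:3,:3]=R.from_quat([-0.399,0.584,0.399,0.584]).as_matrix();T4[:3,3]=[0.5810283,0.19284287,0.25016681]
q=dict(p);q['frame']=cv2.imread('pics/w4.png')[:,:,::-1].copy();q['cam_to_world']=T4@X
print('base from w4',pix(q,[.637,.0495,.052]));circ(q,218,300,.052,win=32)
for n in ['side','scene']:
    s=shot(n); print(n)
    u=pix(s,[.637,.0495,.052]);print('base',u);circ(s,*u,.052,win=17)
    u=pix(s,[h[0],h[1],zt]);print('held',u);circ(s,*u,zt,win=17)
    f=s['frame'];u=u.astype(int);cv2.imwrite(f'pics/z_{n}.png',cv2.resize(f[u[1]-50:u[1]+100,u[0]-75:u[0]+75],(400,400),interpolation=3)[:,:,::-1])
cv2.imwrite('pics/z.png',np.hstack([cv2.imread('pics/z_side.png'),cv2.imread('pics/z_scene.png')]))
E
```

```text
[[0.0, 0.309, -0.951, -0.143], [0.0, 0.951, 0.309, 0.08], [1.0, -0.0, 0.0, -0.0], [0.0, 0.0, 0.0, 1.0]]
held wrist
circ lsq [0.4866 0.0408] r 0.0304 minenc [0.4875 0.0355 0.0365]
rel TCP [-0.01193023 -0.00229479]
base from w4 [214.08437816 300.37693182]
circ lsq [0.638  0.0521] r 0.0241 minenc [0.638  0.0526 0.0248]
side
base [332.83251894 249.53907608]
circ lsq [0.6389 0.0491] r 0.0259 minenc [0.639  0.0489 0.0277]
held [292.05439528 251.72280314]
circ lsq [0.5009 0.0358] r 0.0167 minenc [0.5017 0.036  0.0216]
scene
base [340.59508661 273.71831702]
circ lsq [0.639  0.0532] r 0.028 minenc [0.6389 0.0535 0.0288]
held [330.17665549 199.4647924 ]
circ lsq [0.4896 0.0437] r 0.0259 minenc [0.4898 0.0386 0.0265]
```

View pics/z.png

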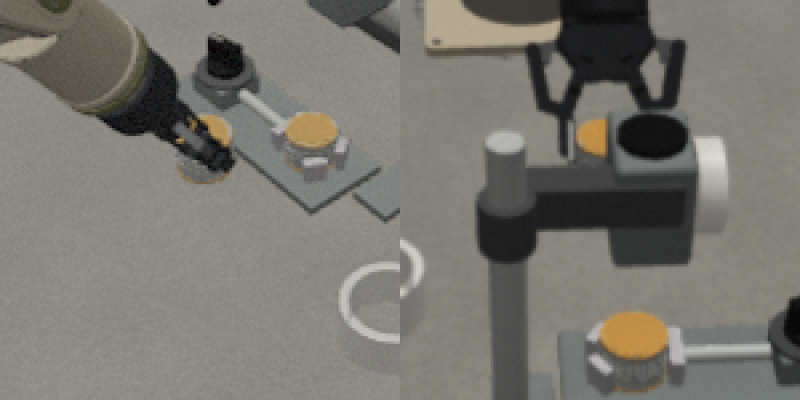

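```bash
python3 - <<'E'
from h import *
o,P,r=tool(); p=shot('wrist'); zt=P[2]-.0133+.04
for c in [(316,322),(316,377),(247,352),(386,352)]: print((onz(p,*c,zt)-P)*1000)
E
python3 -m crank '[[1,[2,0.12,-0.4],[0,0,0]],[1,[2,0.12,-0.4],[0,0,0]],[1,[2,0.12,-0.4],[0,0,0]],[1,[2,0.12,-0.4],[0,0,0]],[1,[2,0.12,-0.4],[0,0,0]],[1,[1,0.12,-0.4],[0,0,0]],[1,[0,0,0],[0,0,0]],[1,[0,0,0],[0,0,0]]]'
python3 -c "
from h import *
goal(-1.7,[.638,.051,.0928])"
```

```text
[-41.94203258   1.32141501  26.7       ]
[18.72740188 -0.78624174 26.7       ]
[-15.39524071 -26.35782703  26.7       ]
[-13.03086152  27.55192408  26.7       ]
clock: 19.03
position: [0.6079, 0.0505, 0.0905]
ee_rot: [-0.617, 0.344, 0.321, 0.631]
ft_force: [0.0, 0.5, -1.7]
grip_width: 0.639
P [0.6079 0.0505 0.0905] shift cm [ 4.08  0.02 -1.34] rv [-0.002 -0.009  0.007] x [ 0.564 -0.017 -0.825] j [-0.42  0.12  0.18  2.19  0.47  0.29  0.87] w 0.639 F [ 0.   0.5 -1.7]
```

```bash
python3 -m crank '[[1,[1.04,0.01,-0.35],[0,0,0]],[1,[1.04,0.01,-0.35],[0,0,0]],[1,[1.04,0,-0.35],[0,0,0]],[1,[1.04,0,-0.3],[0,0,0]],[1,[0,0,-0.3],[0,0,0]],[1,[0,0,0],[0,0,0]],[1,[0,0,0],[0,0,0]],[1,[0,0,0],[0,0,0]]]'
python3 - <<'E'
from h import *
goal(-1.7,[.638,.051,.0928]); o,P,r=tool()
im=[]
for n in ['side','scene']:
    s=shot(n,n+'11.png');f=s['frame'];u=pix(s,[.638,.051,.06]).astype(int);print(n,u,'held ctr px',pix(s,[P[0]-.0115,P[1],P[2]+.0067]))
    im.append(cv2.resize(f[u[1]-40:u[1]+40,u[0]-27:u[0]+26],(400,600),interpolation=3)[:,:,::-1])
cv2.imwrite('pics/z2.png',np.hstack(im))
E
```

```text
clock: 19.7
position: [0.6491, 0.0506, 0.0746]
ee_rot: [-0.617, 0.343, 0.321, 0.631]
ft_force: [-0.5, -0.5, -0.9]
grip_width: 0.642
P [0.6491 0.0506 0.0746] shift cm [-0.03  0.01  0.25] rv [-0.003 -0.008  0.007] x [ 0.564 -0.017 -0.825] j [-0.38  0.23  0.17  2.1   0.42  0.26  0.93] w 0.642 F [-0.5 -0.5 -0.9]
side [332 246] held ctr px [332.90854085 241.39063579]
scene [341 271] held ctr px [341.63103218 263.60107856]
```

View pics/z2.png

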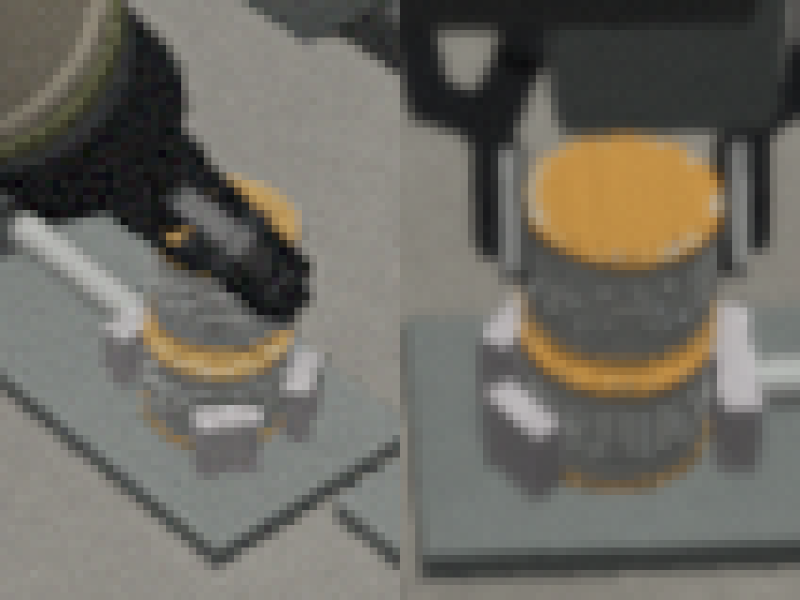

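```bash
python3 - <<'E'
from h import *
o,P,r=tool();zt=P[2]-.0133+.04
s=shot('scene');u=pix(s,[P[0]-.0115,P[1],zt]);print(u)
m=s['frame'].copy();m[int(u[1])+10:]=0  # keep the held lid only
h=circ(dict(s,frame=m),*u,zt,win=18)
print('held minus base (scene)',(h-[.639,.0532])*1000)
# side: gold lower rim arc of held tin + base lid; and visible upper-lid bit
s=shot('side');
def sil(z,c,n=120): return np.array([pix(s,[c[0]+.028*np.cos(t),c[1]+.028*np.sin(t),z]) for t in np.linspace(0,2*np.pi,n)])
f=cv2.resize(s['frame'],None,fx=10,fy=10,interpolation=3)[:,:,::-1].copy()
for z,c,col in[(zt,h,(0,0,255)),(zt-.04,(P[0]-.0115,P[1]),(255,0,0)),(zt,(P[0]-.0115,P[1]),(255,0,0)),(.052,(.6389,.0491),(0,255,0)),(.012,(.6389,.0491),(0,255,0))]:
    cv2.polylines(f,[np.int32(sil(z,c)*10+5)],True,col,1)
u=pix(s,[.638,.051,.06]);u=np.int32(u*10);cv2.imwrite('pics/z3.png',f[u[1]-300:u[1]+260,u[0]-300:u[0]+300])
E
```

```text
[342.02040475 256.45977722]
circ lsq [0.64   0.0526] r 0.0286 minenc [0.6396 0.0524 0.0298]
held minus base (scene) [ 1.03410181 -0.59103552]
```

```bash
python3 -m crank '[[1,[-0.05,0.04,-0.2],[0,0,0]],[1,[0,0,-0.2],[0,0,0]],[1,[0,0,-0.2],[0,0,0]],[1,[0,0,-0.1],[0,0,0]],[1,[0,0,0],[0,0,0]],[1,[0,0,0],[0,0,0]]]'; for i in 1 ; do python3 -m crank '[[1,[0,0,-0.05],[0,0,0]],[1,[0,0,-0.05],[0,0,0]],[1,[0,0,0],[0,0,0]],[1,[0,0,0],[0,0,0]]]'; done
```

```text
clock: 20.4
position: [0.6492, 0.0509, 0.0672]
ee_rot: [-0.617, 0.343, 0.321, 0.631]
ft_force: [-0.0, 0.4, -0.6]
grip_width: 0.641
clock: 20.73
position: [0.6493, 0.0508, 0.0664]
ee_rot: [-0.617, 0.343, 0.321, 0.631]
ft_force: [-1.0, -0.5, -0.4]
grip_width: 0.641
```

```bash
python3 -m crank '[[1,[0,0,-0.05],[0,0,0]],[1,[0,0,-0.05],[0,0,0]],[1,[0,0,0],[0,0,0]],[1,[0,0,0],[0,0,0]]]'; python3 -m crank '[[1,[0,0,-0.04],[0,0,0]],[1,[0,0,0],[0,0,0]],[1,[0,0,0],[0,0,0]]]'
```

```text
clock: 21.07
position: [0.6493, 0.0509, 0.0654]
ee_rot: [-0.617, 0.343, 0.321, 0.631]
ft_force: [-0.6, 0.3, -1.0]
grip_width: 0.643
clock: 21.32
position: [0.6496, 0.0509, 0.0654]
ee_rot: [-0.617, 0.343, 0.321, 0.631]
ft_force: [-0.4, -0.4, 1.9]
grip_width: 0.644
```

```bash
python3 -m crank '[[1,[0,0,-0.04],[0,0,0]],[1,[0,0,0],[0,0,0]],[1,[0,0,0],[0,0,0]]]'; python3 - <<'E'
from h import *
o,P,r=tool();zt=.092
for i in range(2):
    s=shot('scene','sc%d.png'%(20+i));u=pix(s,[P[0]-.0115,P[1],zt])
    m=s['frame'].copy();m[int(u[1])+10:]=0
    h=circ(dict(s,frame=m),*u,zt,win=18);print((h-[.639,.0532])*1000)
print(o['torque'],o['ft_force'])
E
```

```text
clock: 21.57
position: [0.6497, 0.0509, 0.0653]
ee_rot: [-0.617, 0.343, 0.321, 0.631]
ft_force: [-4.2, -0.2, 6.8]
grip_width: 0.641
circ lsq [0.6411 0.0531] r 0.0248 minenc [0.6412 0.0526 0.0262]
[ 2.0559813  -0.07819083]
circ lsq [0.6411 0.053 ] r 0.0279 minenc [0.6417 0.0532 0.0286]
[ 2.11241284 -0.17279792]
[-0.07755963  0.52740968 -0.03481036] [-4.21801456 -0.18662386  6.81052438]
```

```bash
python3 -m crank '[[0.3,[0,0,0],[0,0,0]],[0.25,[0,0,0],[0,0,0]],[0.2,[0,0,0],[0,0,0]],[0.1,[0,0,0],[0,0,0]],[0,[0,0,0],[0,0,0]],[0,[0,0,0],[0,0,0]],[0,[0,0,0],[0,0,0]],[0,[-0.8,0,1.2],[0,0,0]],[0,[-1.1,0,1.6],[0,0,0]],[0,[-1.1,0,1.6],[0,0,0]],[0,[-1.1,0,1.6],[0,0,0]],[0,[0,0,0],[0,0,0]]]'; python3 -m crank '[[0,[-1.4,0,1.6],[0,0,0]],[0,[-1.4,0,1],[0,0,0]],[0,[-1.4,0,1],[0,0,0]],[0,[0,0,0],[0,0,0]],[0,[0,0,0],[0,0,0]]]'
python3 - <<'E'
from h import *
o,P,r=tool();print(P,o['joint_pos'].round(2))
p=shot('wrist','w12.png');a=pix(p,[.638,.051,.092]);b=pix(p,[.638,.051,.052]);print(a,b)
circ(p,*a,.092,win=60)
# column profile through tin axis, and edges on rows
f=p['frame'];hsv=cv2.cvtColor(f,cv2.COLOR_RGB2HSV);g=cv2.inRange(hsv,(10,80,70),(28,255,255))
c=pix(p,[.638-.028,.051,.052]);print('seam front px',c)
for v in range(int(c[1])-70,int(a[1])+60,4):
    x=np.flatnonzero(g[v,180:460])+180; print(v,(x.min(),x.max(),len(x)) if len(x) else '-', f[v,300:336:12].tolist())
E
```

```text
clock: 22.67
position: [0.6084, 0.0512, 0.1277]
ee_rot: [-0.617, 0.342, 0.32, 0.632]
ft_force: [1.1, 0.1, 0.3]
grip_width: 1.0
clock: 23.08
position: [0.5666, 0.0511, 0.1609]
ee_rot: [-0.617, 0.343, 0.321, 0.631]
ft_force: [0.1, 0.2, 0.2]
grip_width: 0.999
[0.56663027 0.05106727 0.16087288] [-0.41 -0.1   0.13  2.22  0.41  0.47  0.95]
[318.98552764 266.3458341 ] [318.54613976 225.72104765]
circ lsq [0.637 0.051] r 0.0282 minenc [0.6373 0.0515 0.0291]
seam front px [317.45593849 202.1471492 ]
132 - [[154, 150, 144], [150, 145, 139], [157, 152, 144]]
136 - [[144, 139, 133], [125, 123, 118], [129, 126, 121]]
140 - [[90, 91, 90], [91, 92, 90], [89, 91, 90]]
144 - [[117, 118, 117], [118, 121, 121], [125, 128, 126]]
148 - [[138, 140, 140], [138, 139, 138], [138, 141, 140]]
152 - [[139, 141, 140], [138, 141, 140], [138, 141, 140]]
156 - [[139, 143, 141], [139, 143, 141], [137, 140, 138]]
160 - [[138, 141, 141], [141, 143, 141], [136, 140, 137]]
164 - [[138, 141, 140], [138, 143, 140], [140, 142, 142]]
168 (np.int64(317), np.int64(321), 5) [[137, 139, 140], [120, 113, 103], [122, 115, 105]]
1
[... 2611 characters left out ...]
[171, 164, 155]]
296 (np.int64(180), np.int64(317), 111) [[194, 145, 98], [196, 147, 97], [69, 65, 63]]
300 (np.int64(180), np.int64(318), 112) [[115, 88, 63], [154, 117, 79], [72, 67, 64]]
304 (np.int64(180), np.int64(312), 94) [[189, 141, 95], [167, 124, 83], [68, 65, 62]]
308 (np.int64(180), np.int64(312), 92) [[210, 156, 102], [185, 141, 96], [69, 65, 62]]
312 (np.int64(180), np.int64(293), 71) [[100, 99, 96], [98, 97, 96], [101, 100, 97]]
316 (np.int64(231), np.int64(293), 63) [[98, 95, 95], [99, 98, 96], [101, 98, 96]]
320 (np.int64(231), np.int64(294), 64) [[100, 98, 96], [101, 96, 94], [99, 97, 94]]
324 (np.int64(230), np.int64(295), 66) [[102, 102, 100], [99, 99, 97], [100, 97, 96]]
```

```bash
python3 - <<'E'
from h import *
p=shot('wrist');f=p['frame'].astype(float)
s=(f[:,:,0]-f[:,:,2])[:,316:323].mean(1)
print(s[160:290].round().astype(int).tolist())
for x0 in (.638,):
  for z in (.012,.014,.050,.052,.054,.090,.092): 
    A=pix(p,[x0-.028,.0518,z]);B=pix(p,[x0-.027,.0518,z]);print(z,A.round(2),'rows per mm x',(B-A)[1].round(2))
B=pix(p,[.638+.028,.0518,.092]);print('far edge',B)
for z in (.012,.052,.092):print(z,'centre col',pix(p,[.638,.051,z])[0],'left/right',pix(p,[.638,.023,z]),pix(p,[.638,.079,z]))
g=s; gm=(f[:,:,0]-f[:,:,2])
for v in (170,172,174,203,205,207,210,246,248,250,252): 
    x=np.flatnonzero(gm[v,260:380]>25)+260; print(v,x.min(),x.max(),(x.min()+x.max())/2)
E
```

```text
[-2, -1, -1, -1, -1, -1, -2, -7, 20, 73, 123, 44, 0, 1, 3, 3, 3, 2, 3, 3, 3, 1, 3, 3, 3, 3, 1, 3, 3, 3, 3, 3, 2, 3, 3, 3, 3, 4, 2, -3, 27, 72, 93, 106, 122, 63, 79, 145, 6, -4, 2, 3, 3, 3, 3, 4, 3, 3, 4, 3, 2, 4, 4, 4, 4, 4, 4, 4, 3, 4, 4, 4, 4, 4, 4, 5, 5, 5, 5, 4, 5, 3, -2, 40, 72, 84, 130, 112, 134, 105, 131, 135, 133, 135, 134, 133, 134, 134, 133, 133, 134, 133, 133, 134, 133, 133, 133, 133, 134, 134, 134, 134, 133, 133, 133, 133, 132, 132, 133, 133, 133, 133, 132, 132, 141, 117, 18, 8, 13, 14]
0.012 [318.33 167.87] rows per mm x 0.93
0.014 [318.34 169.47] rows per mm x 0.93
0.05 [318.7  200.74] rows per mm x 0.91
0.052 [318.72 202.64] rows per mm x 0.91
0.054 [318.74 204.55] rows per mm x 0.91
0.09 [319.17 242.37] rows per mm x 0.87
0.092 [319.2  244.68] rows per mm x 0.87
far edge [321.13799872 285.68369825]
0.012 centre col 318.38263614912887 left/right [287.28941496 192.94651624] [349.6283428  191.18738011]
0.052 centre col 318.75201650512344 left/right [284.95367917 227.11314913] [352.73082687 225.38320323]
0.092 centre col 319.19046842484346 left/right [282.18695773 267.77577495] [356.41063751 266.12035591]
170 307 331 319.0
172 302 335 318.5
174 298 339 318.5
203 303 335 319.0
205 298 340 319.0
207 295 343 319.0
210 291 346 318.5
246 300 338 319.0
248 295 344 319.5
250 292 346 319.0
252 290 349 319.5
```

```bash
python3 -m crank '[[0,[-2,0,1.5],[0,0,0]],[0,[-2,0,1.5],[0,0,0]],[0,[0,0,0],[0,0,0]],[0,[0,0,0],[0,0,0]]]'
python3 - <<'E'
from h import *
p=shot('side'); rep(p,['top_tin','base_tin','flat_tin','tape_roll','tall_tin','bottle'])
p=shot('wrist');circ(p,*pix(p,[.638,.051,.092]),.092,win=45)
print(manip.hand_in())
E
```

```text
clock: 23.52
position: [0.5267, 0.051, 0.1909]
ee_rot: [-0.617, 0.343, 0.321, 0.631]
ft_force: [0.5, 0.9, -0.1]
grip_width: 0.999
top_tin 0.97 [ 432. -420.    4.] px [415. 422.]
top_tin 0.85 [635.  53.  49.] px [331. 250.]
top_tin 0.6 [ 452. -288.   -0.] px [375. 377.]
base_tin 0.48 [640.  54.  10.] px [332. 259.]
flat_tin 0.62 [ 612. -276.    1.] px [416. 335.]
tape_roll 0.88 [ 538. -165.   -5.] px [362. 327.]
tall_tin 0.76 [400. 404.   1.] px [197. 239.]
tall_tin 0.47 [ 714. -387.    3.] px [478. 339.]
bottle 0.83 [ 715. -389.    3.] px [479. 340.]
circ lsq [0.6359 0.0503] r 0.0269 minenc [0.6365 0.0509 0.0288]
the job is handed in; nothing more can be done
None
```

The twin pack is made up and handed in at about 23.5 s, with the gripper touching nothing. hand_in reported no verdict.

- **Clamp:** I turned the knob clockwise until the torque climbed to 2.4 N m at the stop, with the gripper at about the angle expected for the locked position. A picture afterwards showed the jaw against the tin.
- **Stacking:** I picked up the plain gold-ended tin with the gripper leaned back about 34°. I brought it in under the head from the near side, lowered it in half-millimetre steps and released it at about 7 N of contact force. The commanded path kept clear of the head and no force jump was seen.

**Last checks:**
- The close wrist view put the two tins' rims within about 0.3 mm sideways and within about 1 mm fore and aft.
- The scene camera disagreed while the tin was still held, showing it up to 2 mm too far back. That view has coarse pixels and I trusted it less than the wrist view.
- A last circle fit from farther back put the lid about 2 mm nearer the robot than I had measured, but part of the lid's edge was missed.
- The flat tin, tape roll, tall tin, bottle and both look-alikes were found where they stood before, to within the networks' accuracy.

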